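# Square the sight glass into the corner of the jig

## Task

Take the wooden-handled pusher from its round rest and with its brass foot gently nudge the flat sight glass across the jig until its two edges lie flush against both fences of the square corner; the glass chips if the pusher presses it harder than about 15 N, and fingers must not touch it. Then stand the pusher upright back on its rest and let go, leaving everything else on the bench as it is.

Things in the scene. Friction and masses are not known exactly. Their poses are not given: they have to be found in the camera images.
- jig: Squaring jig, fixed and level: a grey steel slab 220 (x) x 200 (y) x 15 mm with two rigid steel fences standing 12 mm above its top and meeting in a square inside corner. One fence runs along y, inner face at x = +70 mm; the other along x, inner face at y = +60 mm. Origin at the centre of the underside, z up; its yaw is within 0.35 rad of the world axes.
- jig_corner (a point): The inside corner where the inner faces of the two fences meet, on the slab's top (15 mm above the bench). Axes parallel to the jig's. The slab's free floor lies towards -x and -y of it; the glass is pushed towards +x to reach one fence and towards +y to reach the other.
- glass: Loose greenish glass plate, 90 (x) x 70 (y) x 10 mm, about 0.16 kg (varies), flat on the jig's slab, 8 to 40 mm short of both fences, skewed up to 0.2 rad to the jig. Origin: centre of the underside. Seated, its +x and +y edges touch the fences, its centre at x = -45, y = -35 mm from jig_corner. Friction on the slab (about 1 to 2 N) resists the push; the fences are rigid.
- pusher: Pusher standing upright on its rest, 0.17 kg: a square wooden handle 22 x 22 mm, from 16 to 78 mm above the underside (brass button to 81), on a round brass foot 32 mm in diameter, 16 mm high. The foot is screwed on off-centre: its axis lies 6 mm from the handle's, in a direction that differs each time and is not measured. Origin: on the handle's axis, at the underside; x, y square to the handle's flats.
- rest: Round cork rest pad fixed to the bench, 80 mm in diameter, 6 mm thick; the pusher stands on it and belongs back on it. Origin at the centre of the underside. It lies to the left or to the right of the jig.
- nut_a: Brass flare nut, 22 mm across, 22 mm high, standing on the jig's slab near the corner opposite to the fences (about x = -95, y = -85 mm in the jig's frame). Not to be disturbed. Origin under its centre.
- nut_b: Second brass flare nut of the same size, standing on the bench. Not to be disturbed. Origin under its centre.
- stub: Bent stub of 16 mm copper tube, about 115 x 60 mm, lying on the bench beyond the jig. Not to be disturbed. Origin on the bench below its longer leg.
- jar: Blue glass desiccant jar with a steel lid, 72 mm in diameter, 94 mm high. Not to be disturbed. Origin under its centre.
- gauge: Chrome pressure gauge with a fogged face, lying on its back, 68 mm in diameter, 32 mm high, with a brass stem reaching 67 mm from its centre to its -x. Not to be disturbed. Origin under the centre of its case.
There are look-alikes about, which are no part of the job. Of the things that look like the pusher, the smallest one is meant.

How it is judged:
On the way, in this order (a step that is already met when the one before it is completed fails the run):
1. the pusher is held in the gripper, lifted clear of its rest (contact force between the fingers and pusher above 1 N and contact force between rest and pusher below 0.05 N and height (world z) of pusher above 0.015 m), for 0.1 s.
2. the glass lies flush against both fences (x of glass in the frame of jig_corner above -0.0465 m and y of glass in the frame of jig_corner above -0.0365 m and angle between the x axis of glass and the x axis of jig_corner, either way round below 0.03 rad and angle between glass's own z axis and vertical below 0.04 rad), for 0.2 s.
At the end, for the whole second after the job is handed in: The glass lies flat with both edges against the fences (its centre no more than 1.5 mm short of the seated place along either fence direction, square to them within 0.03 rad), at rest; the pusher stands upright and free on its rest, its handle's axis within 25 mm of the rest's centre (all of step 2 and horizontal distance between pusher and rest below 0.025 m and height (world z) of pusher below 0.009 m and angle between pusher's own z axis and vertical below 0.08 rad and linear speed of glass below 0.01 m/s and linear speed of pusher below 0.02 m/s); the robot touches nothing.
It fails at once if the pusher presses the glass with more than 15 N (contact force between pusher and glass above 15 N).
It fails at once if the fingers or the arm touch the glass (contact force between any of the fingers, the arm and glass above 0.3 N).
It fails at once if the glass is lifted or tipped (angle between glass's own z axis and vertical above 0.15 rad).
It fails at once if a nut, the tube stub, the jar or the gauge is disturbed (distance of any of nut_a, nut_b, stub, jar, gauge from where it was at the start of the episode above 0.015 m or angle between any of nut_a, nut_b, stub, jar, gauge's own z axis and vertical above 0.3 rad).
It also fails if it takes over 72 s, if anything falls off the work surface, if the arm or the gripper's body presses on something with over 40 N, if the wrist force passes 120 N, or if a joint passes its speed limit or range.

## Robot

A 6-joint arm with a two-finger parallel gripper is mounted at the origin on the work surface. World frame = base frame: x ahead of the robot, y to its left, z up, the work surface at z = 0. Lengths are in m, angles in rad, forces in N, time in s.
With the tool pointing down it reaches from about 0.35 to 0.975 m from the base axis. Payload 4.9 kg.
Tool frame: the origin (TCP) lies midway between the tips of the shut fingers; the grasp point (between the pads) lies 19 mm behind it (manip.pinch_z is the distance from the TCP to the grasp point, in m); z points along the fingers, y is the direction in which the jaws open and shut (so a half turn about z gives the same grasp; the last joint's range is limited). The gripper opens to 85 mm and grips with 20 to 120 N. Pads are 22 mm wide; open, the fingers measure 114 mm over their backs; the gripper's body (76 mm by 85 mm) begins 54 mm behind the grasp point. The pads swing forward as they close: fully open they stand 13 mm farther back than shut.
Start: joints at [1.218, 0.053, 1.613, -0, 1.476, -0.119], TCP at [0.145, 0.608, 0.206] pointing down, gripper open.
Joint ranges: [-3.01, 3.01], [-1.01, 2.22], [0.06, 2.58], [-1.02, 4.17], [0.09, 2.62], [-3.14, 3.14]. Speed limits (rad/s): [2.57, 2.57, 3.14, 3.14, 3.14, 3.14].

## Interface

Orientations are given as a unit quaternion [w, x, y, z].
In Python, from plant import manip gives the robot as it stands.
- The arm moves only by the tool drive_tool, never from a script. Its argument "commands" is text: rows parted by semicolons, each of 5 numbers parted by spaces: the finger opening in mm, from 0 to 85.4, then the shift along the tool's x, y, z in units of 30 mm (1.0 is 30 mm), then the turn about the tool's z in degrees. A call has exactly 8 rows; each row shifts and turns the commanded pose from where the row before left it, along the tool's axes as they then stand; what a row does not reach is not made up. A row lasts 1/8 s, in which the tool goes at most 62.5 mm and 10.7 degrees, less where a joint would pass 70% of its speed; a pose out of reach is approached as far as the arm can. A call is refused whole if a number of a shift passes 1 or a number of a turn 10.7, either way. A call with a gripper value outside its range is refused whole. The fingers move at their own pace and stop on an object; the grip force is fixed at half the most. Time passes only in rows, so rows that do not move let the fingers close, or fill a call up. It gives the time, the measured TCP pose, the force and the opening at its end, in the units of the state.
- manip.state(): the state, without advancing time (a new reading comes with each control period).
- manip.grab_frame(name): name is "scene" or "top" or "wrist"; returns the picture (420x560x3 uint8, red, green, blue); there is no depth.
- manip.camera_params(name): a dict with "fx", "fy", "cx", "cy" (pixels), "distortion" ([k1, k2, p1, p2, k3] as OpenCV has them; the pictures are not rectified), "xyz" and "orientation" of the camera in the world. Camera axes: x right, y down, z forward; pixel columns grow to the right and rows downward; lengths in m; the calibration is good to about 2 mm. A picture is of the moment at which its call begins: read the wrist's pose just before it. camera_params takes no time and is no camera call; for the wrist camera it gives the pose at the moment of the call.
- manip.job_done(): hands the job in, once; it reports no verdict.
The state is a dict: "time": time; "joint_pos": joint angles; "joint_vel": joint speeds; "joint_efforts": joint torques, N m; "tool_pos": TCP position; "tool_rot": TCP orientation; "contact_force": force on the tool from outside, world axes, zero at the start; "ft_torque": the same for the moment, N m; "gripper_width": opening from 0.0 (shut) to 1.0 (fully open).
Only numpy, scipy, OpenCV 4.12 (cv2) and the standard library are available. Lean on these libraries where they do the work, as an engineer would, in place of code of your own. Each camera call takes 0.05 s, during which the arm holds its last target. There are 200 camera calls.

## Working session

There is one attempt and no reset: what is moved stays moved. The work goes in short steps, Python scripts to look and compute and a tool call to move; the robot and the scene stay as the last step left them, time stands still between calls to the robot, and variables do not carry over. Pictures are saved under pics/ and viewed, about 8 in all and at most 12, crops included, and the job is handed in when it is done.

Besides the shell and the picture viewer there is one more tool, called as name(argument=value, ...), one argument or row to a line, values as JSON. drive_tool: Moves the arm, as the interface text tells. Its arguments: {"type":"object","properties":{"commands":{"type":"string"}},"required":["commands"]}

```bash
mkdir -p pics; ls; cat > h.py <<'E'
import numpy as np, cv2
from scipy.spatial.transform import Rotation as R
from plant import manip
def rot(q): return R.from_quat([q[1],q[2],q[3],q[0]]).as_matrix()
def K(p): return np.array([[p['fx'],0,p['cx']],[0,p['fy'],p['cy']],[0,0,1.]])
def ray(p,uv):
    n=cv2.undistortPoints(np.array(uv,float).reshape(-1,1,2),K(p),np.array(p['distortion'],float)).reshape(-1,2)
    return np.c_[n,np.ones(len(n))]@rot(p['orientation']).T
def onplane(p,uv,z):
    d=ray(p,uv);o=np.array(p['xyz']);return o+d*((z-o[2])/d[:,2])[:,None]
def proj(p,X):
    Rm=rot(p['orientation']);rv=cv2.Rodrigues(Rm.T)[0];t=-Rm.T@np.array(p['xyz'])
    return cv2.projectPoints(np.array(X,float).reshape(-1,1,3),rv,t,K(p),np.array(p['distortion'],float))[0].reshape(-1,2)
def snap(name,fn):
    p=manip.camera_params(name);im=manip.grab_frame(name)[:,:,::-1].copy();cv2.imwrite('pics/'+fn+'.png',im);return p,im
E
python3 - <<'E'
from h import *
for n in ['top','scene']:
    p,im=snap(n,n+'0');print(n,p)
print(manip.state())
E
```

```text
pics
top {'fx': 409.75280818077846, 'fy': 409.75280818077846, 'cx': 285.7461852642498, 'cy': 212.76614743857596, 'distortion': array([0.03442173, 0.        , 0.        , 0.        , 0.        ]), 'xyz': array([0.44019795, 0.01723315, 0.98472199]), 'orientation': array([ 0.04624914, -0.69858553,  0.71046069, -0.07130836])}
scene {'fx': 511.41660499288133, 'fy': 511.41660499288133, 'cx': 279.1616612782567, 'cy': 213.02256258989368, 'distortion': array([0.03926944, 0.        , 0.        , 0.        , 0.        ]), 'xyz': array([0.98181355, 0.61399426, 0.93920386]), 'orientation': array([-0.09617038,  0.24633739,  0.90804813, -0.32483495])}
{'time': 0.1, 'joint_pos': array([ 1.21799531e+00,  5.33267850e-02,  1.61419982e+00, -2.10302022e-05,
        1.47599893e+00, -1.18994856e-01]), 'joint_vel': array([-0.00161534, -0.00048662, -0.00271655, -0.00075097,  0.00128803,
       -0.00044637]), 'joint_efforts': array([-3.66280110e-04, -3.94900203e+01, -3.71363604e+01, -1.60820387e-04,
        3.88554996e-03,  4.25832255e-06]), 'tool_pos': array([0.14458442, 0.60739823, 0.20523796]), 'tool_rot': array([-2.15696142e-04,  1.16635937e-01,  9.93174267e-01, -9.42122882e-04]), 'contact_force': array([-0.41876922,  0.0102932 , -0.23016389]), 'ft_torque': array([0.02914241, 0.00703272, 0.00405961]), 'gripper_width': 0.9961626881002843}
```

View pics/top0.png

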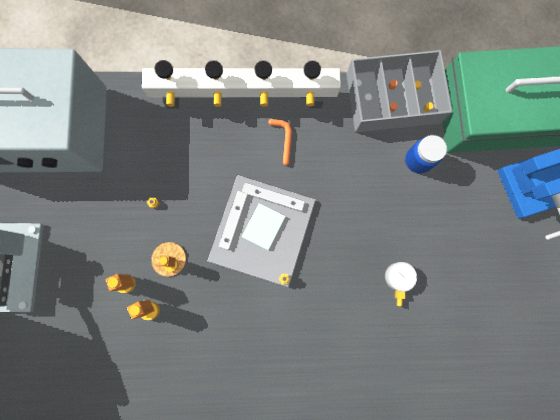

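View pics/scene0.png

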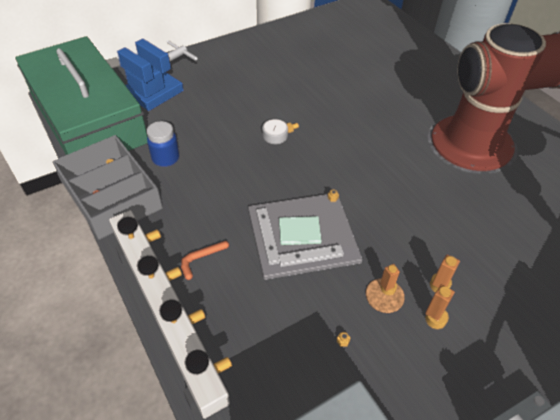

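The top view shows the jig at about (262,232) with the glass at (264,227) and fences to its left (+y) and top (+x), and nut_a at (285,279).
The rest is at (168,258).
Three things look like pushers: (166,262) on the round cork rest, (120,283) and (145,310). The two off the rest are larger, so the small one on the cork is meant. I'll check that in a crop together with coarse positions.

```bash
python3 - <<'E'
from h import *
p=manip.camera_params('top');im=cv2.imread('pics/top0.png')
P=lambda n,uv,z:print(n,np.round(onplane(p,uv,z),4).tolist())
P('jig slab corners',[(238,177),(316,199),(291,287),(208,261)],.015)
P('rest',[(168.5,259.5)],.006)
P('pusher top',[(165,262)],.081)
P('lookalikes top',[(116,281),(137,309)],.1)
P('glass',[(264,227)],.025)
P('nuts a,b',[(285,279)],.03);P('b',[(152,202)],.02)
P('jar',[(426,155)],.05)
c=cv2.resize(im[165:330,95:325],None,fx=3.4,fy=3.4,interpolation=cv2.INTER_CUBIC);cv2.imwrite('pics/c1.png',c);print(c.shape)
w=manip.camera_params('wrist');s=manip.state()
Rt=rot(s['tool_rot']);print('cam in tool',Rt.T@(np.array(w['xyz'])-s['tool_pos']),Rt.T@rot(w['orientation']),w['fx'],w['cx'],w['cy']);print(Rt)
E
```

```text
jig slab corners [[0.6925, 0.0952, 0.015], [0.6356, -0.0928, 0.015], [0.4275, -0.0277, 0.015], [0.4912, 0.1651, 0.015]]
rest [[0.497, 0.2584, 0.006]]
pusher top [[0.4874, 0.2472, 0.081]]
lookalikes top [[0.4491, 0.3418, 0.1], [0.391, 0.2963, 0.1]]
glass [[0.5679, 0.0335, 0.025]]
nuts a,b [[0.446, -0.0136, 0.03]]
b [[0.6323, 0.2971, 0.02]]
jar [[0.7322, -0.3555, 0.05]]
(561, 782, 3)
cam in tool [ 0.0783376  -0.00128718 -0.16815461] [[-7.77887875e-04 -9.51984817e-01 -3.06144251e-01]
 [ 9.99999697e-01 -7.51339019e-04 -2.04558146e-04]
 [-3.52818719e-05 -3.06144317e-01  9.51985113e-01]] 339.93872350515227 279.73172856032056 208.45052772750574
[[-9.72792023e-01  2.31679217e-01 -6.48218485e-04]
 [ 2.31680030e-01  9.72790341e-01 -1.82106856e-03]
 [ 2.08676944e-04 -1.92170025e-03 -9.99998132e-01]]
```

View pics/c1.png

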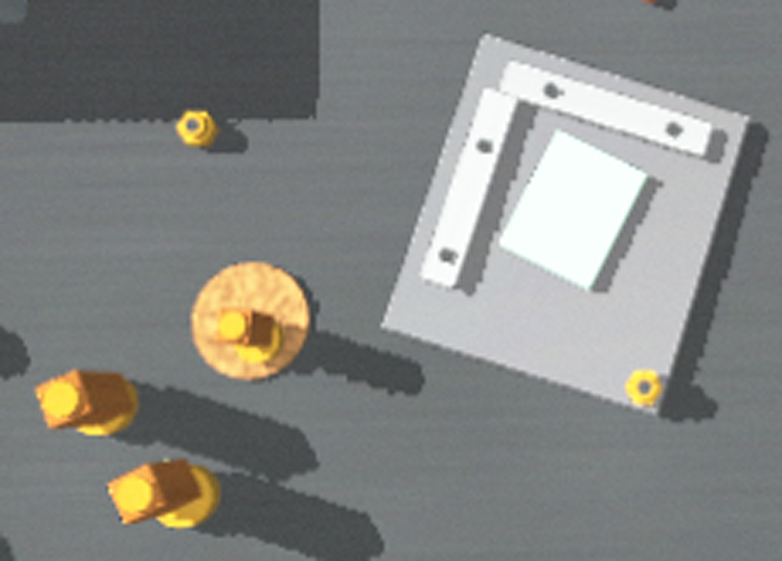

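The crop shows the small pusher on the cork. Its button is at crop (232,325), and its brass foot shows towards the lower right at (258,345). The two off the rest are clearly taller. Moving above the rest/jig area for a close look.

drive_tool(
  commands="60 -0.9 -0.66 -0.07 0;60 -0.9 -0.66 -0.07 0;60 -0.9 -0.66 -0.07 0;60 -0.9 -0.66 -0.07 0;60 -0.9 -0.66 -0.07 0;60 -0.9 -0.66 -0.07 0;60 -0.9 -0.66 -0.07 0;60 -0.9 -0.66 -0.07 0",
)

```text
time: 1.1
tool_pos: [0.3186, 0.4027, 0.2227]
tool_rot: [-0.0, 0.117, 0.993, -0.0]
contact_force: [0.4, -1.0, -0.4]
gripper_width: 0.704
```

drive_tool(
  commands="60 -0.9 -0.66 -0.07 0;60 -0.9 -0.66 -0.07 0;60 -0.9 -0.66 -0.07 0;60 -0.9 -0.66 -0.07 0;60 -0.9 -0.66 -0.07 0;60 -0.9 -0.66 -0.07 0;60 -0.9 -0.66 -0.07 0;60 0 0 0 0",
)

```text
time: 2.1
tool_pos: [0.4707, 0.2238, 0.2375]
tool_rot: [-0.0, 0.118, 0.993, -0.0]
contact_force: [-0.1, 0.4, -1.4]
gripper_width: 0.701
```

```bash
python3 - <<'E'
from h import *
import json
s=manip.state();p,im=snap('wrist','w1')
json.dump({k:np.array(v).tolist() for k,v in p.items()},open('w1.json','w'))
print(s['tool_pos'],s['contact_force'],s['time'])
cv2.imwrite('pics/w1b.png',cv2.resize(im,None,fx=1.42,fy=1.42,interpolation=cv2.INTER_CUBIC))
E
```

```text
[0.47071829 0.22382669 0.23749546] [-0.14374538  0.36640616 -1.35494178] 2.1
```

View pics/w1b.png

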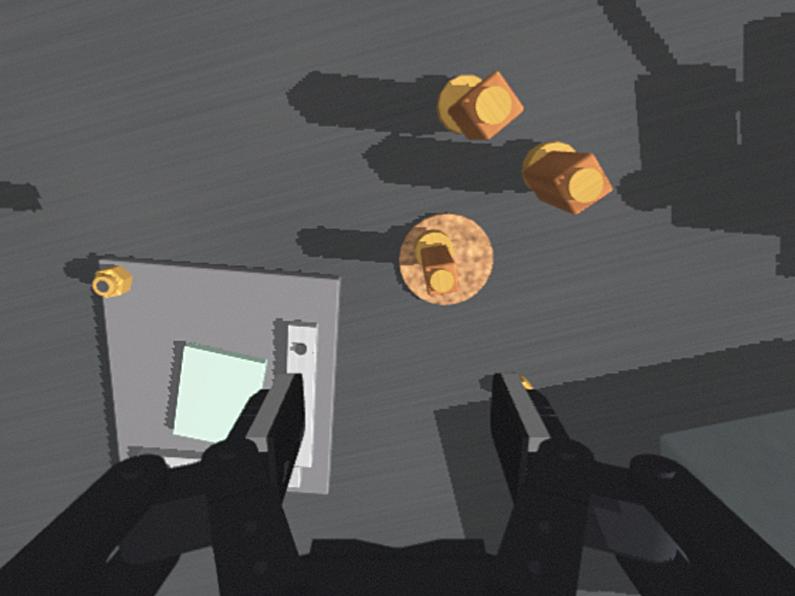

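The wrist view shows the rest at (446,259), the button at (441,280), the foot at about (434,243), and the jig to the left with the glass at (220,395) partly behind a finger. Zooming in on the pusher.

```bash
python3 - <<'E'
import cv2
im=cv2.imread('pics/w1.png')[143:223,270:360]
cv2.imwrite('pics/c2.png',cv2.resize(im,None,fx=7,fy=7,interpolation=cv2.INTER_CUBIC))
E
```

```text
(no output)
```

View pics/c2.png

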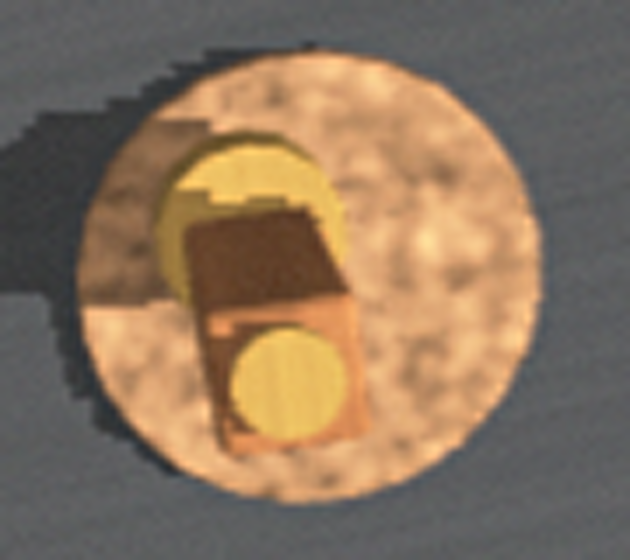

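```bash
python3 - <<'E'
from h import *
import json
p=json.load(open('w1.json'))
c=lambda a:(np.array(a,float)+.5)/7-.5+[270,143]
H=onplane(p,c([(207,313),(352,292),(370,434),(225,457)]),.084)
b=onplane(p,c([(289,384)]),.087)[0]
f=onplane(p,c([(252,228),(345,228),(252,140),(160,228)]),.022)
bt=onplane(p,c([(190,228),(312,208)]),.022)
r=onplane(p,c([(311,277),(311,52),(311,502)]),.006)
print(H,H.mean(0),b,'sides',np.linalg.norm(np.roll(H,-1,0)-H,axis=1))
d=np.roll(H,-1,0)-H;print('ang',np.degrees(np.arctan2(d[:,1],d[:,0])))
print('foot',f,'\nwallbase',bt,np.degrees(np.arctan2(*(bt[1]-bt[0])[1::-1])));print('rest',r)
# jig/glass points from wrist view (big image px /1.42)
q=lambda a:np.array(a,float)/1.42
print('slab',onplane(p,q([(103,263),(340,279),(328,494),(120,463)]),.015))
print('glass top',onplane(p,q([(186,347),(266,360),(173,432)]),.025))
s=manip.state();print(rot(s['tool_rot']))
E
```

```text
[[0.47806228 0.24001044 0.084     ]
 [0.47986989 0.26021963 0.084     ]
 [0.50068319 0.25856194 0.084     ]
 [0.49919296 0.23789647 0.084     ]] [0.48945208 0.24917212 0.084     ] [0.4898973  0.24888743 0.087     ] sides [0.02028987 0.02087922 0.02071913 0.02123616]
ang [ 84.88879307  -4.55376351 -94.12458163 174.28697506]
foot [[0.48191149 0.25013342 0.022     ]
 [0.48550509 0.26496595 0.022     ]
 [0.46770336 0.25322661 0.022     ]
 [0.47835672 0.23545791 0.022     ]] 
wallbase [[0.47951586 0.24024362 0.022     ]
 [0.48096606 0.26038737 0.022     ]] 85.88222568677182
rest [[0.49634268 0.25855307 0.006     ]
 [0.45861851 0.26646543 0.006     ]
 [0.53637856 0.25015081 0.006     ]]
slab [[ 0.43075705 -0.01928588  0.015     ]
 [ 0.49027352  0.16807823  0.015     ]
 [ 0.69779733  0.09766116  0.015     ]
 [ 0.616488   -0.08494325  0.015     ]]
glass top [[ 0.51507207  0.02545716  0.025     ]
 [ 0.5428376   0.08809661  0.025     ]
 [ 0.59126726 -0.01658184  0.025     ]]
[[-9.72384570e-01  2.33381510e-01 -1.14815269e-03]
 [ 2.33381595e-01  9.72385226e-01  6.10591168e-05]
 [ 1.13069678e-03 -2.08584763e-04 -9.99999339e-01]]
```

Handle centre is about (0.490,0.249) with a yaw of about -5°, side measured at 21 mm against 22 mm expected. The foot sits about 6-7 mm towards world -x, and the rest is at (0.496,0.2585). All consistent, so I'll go down on the handle.

drive_tool(
  commands="60 0 0 0 -8.7;60 -0.57 0.89 0 0;60 0 0 0.9 0;60 0 0 0.9 0;60 0 0 0.9 0;60 0 0 0.9 0;60 0 0 0.8 0;60 0 0 0 0",
)

```text
time: 3.15
tool_pos: [0.4865, 0.2506, 0.1032]
tool_rot: [-0.003, 0.04, 0.999, -0.001]
contact_force: [-0.2, -0.4, 0.2]
gripper_width: 0.7
```

```bash
python3 - <<'E'
from h import *
s=manip.state();p,im=snap('wrist','w2')
print(s['tool_pos'],rot(s['tool_rot']))
for X in [[.490,.249,.087],[.490,.249,.084]]:print(proj(p,[X]))
cv2.imwrite('pics/w2b.png',im[60:420,80:480])
E
```

```text
[0.48647737 0.25061733 0.10318257] [[-0.99673673  0.08053627 -0.00545976]
 [ 0.08054601  0.99674963 -0.00158858]
 [ 0.00531407 -0.00202316 -0.99998383]]
[[279.87918433 245.52753977]]
[[279.88646825 243.49668203]]
```

View pics/w2b.png

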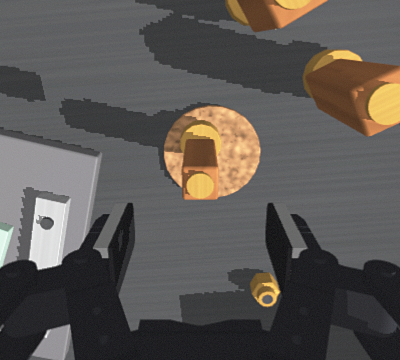

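The button appears at (281,245), matching the projection within a pixel, and the handle is square to the jaws. The foot offset points straight up in the image, along tool +x. Going down and closing.

drive_tool(
  commands="60 -0.12 -0.04 0.7 0;60 0 0 0.75 0;60 0 0 0.7 0;60 0 0 0 0;0 0 0 0 0;0 0 0 0 0;0 0 0 0 0;0 0 0 0 0",
)

```text
time: 4.2
tool_pos: [0.4941, 0.2496, 0.0433]
tool_rot: [0.002, 0.041, 0.999, 0.001]
contact_force: [-0.2, 1.3, 6.4]
gripper_width: 0.239
```

drive_tool(
  commands="0 0 0 -0.1 0;0 0 0 -0.3 0;0 0 0 -0.5 0;0 0 0 -0.6 0;0 0 0 0 6.6;0 0 0 0 6.6;0 0 0 0 0;0 0 0 0 0",
)

```text
time: 5.2
tool_pos: [0.4929, 0.249, 0.0871]
tool_rot: [0.0, 0.155, 0.988, 0.0]
contact_force: [0.0, -0.5, -2.0]
gripper_width: 0.239
```

```bash
python3 - <<'E'
from h import *
s=manip.state();print(s['tool_pos'],rot(s['tool_rot']),s['contact_force'],s['gripper_width'])
pt,it=snap('top','t2')
# glass & slab: refine on top image
for n,z,lo,hi in [('glass',.025,None,None)]:
    b,g,r=[it[:,:,i].astype(int) for i in range(3)]
    m=((g-r>4)&(g>200)).astype(np.uint8)
    m[:170]=0;m[300:]=0;m[:,:200]=0;m[:,330:]=0
    c=max(cv2.findContours(m,0,1)[0],key=cv2.contourArea);R_=cv2.minAreaRect(c);print(R_,cv2.contourArea(c))
    bx=onplane(pt,cv2.boxPoints(R_)+0.0,z);print(bx,bx.mean(0),np.linalg.norm(np.roll(bx,-1,0)-bx,axis=1))
print(np.median(it[222:232,258:268].reshape(-1,3),0),np.median(it[205:208,285:290].reshape(-1,3),0))
p,im=snap('wrist','w3')
a=it[165:300,150:330];a=cv2.resize(a,None,fx=3,fy=3,interpolation=2)
cv2.imwrite('pics/c3.png',cv2.copyMakeBorder(a,0,15,0,0,0)) ; cv2.imwrite('pics/c3.png',np.hstack([cv2.copyMakeBorder(a,0,15,0,0,0),cv2.resize(im,(560,420))])[:,:][:, :1100] if False else a)
E
```

```text
[0.49292393 0.24903545 0.08707536] [[-9.52096261e-01  3.05797619e-01  7.24504006e-04]
 [ 3.05797868e-01  9.52096422e-01  2.59395992e-04]
 [-6.10474995e-04  4.68521735e-04 -9.99999704e-01]] [ 0.01765031 -0.45280501 -2.01827279] 0.2389375687911269
((263.0000305175781, 226.00003051757812), (30.4105224609375, 39.35479736328125), 26.56505012512207) 42.5
[[ 0.54559155  0.08845511  0.025     ]
 [ 0.6290899   0.04659275  0.025     ]
 [ 0.59536383 -0.01757285  0.025     ]
 [ 0.51266221  0.02518882  0.025     ]] [0.57067687 0.03566596 0.025     ] [0.09340467 0.07248912 0.09310273 0.07132296]
[254. 255. 251.] [211. 209. 206.]
```

View pics/w3.png

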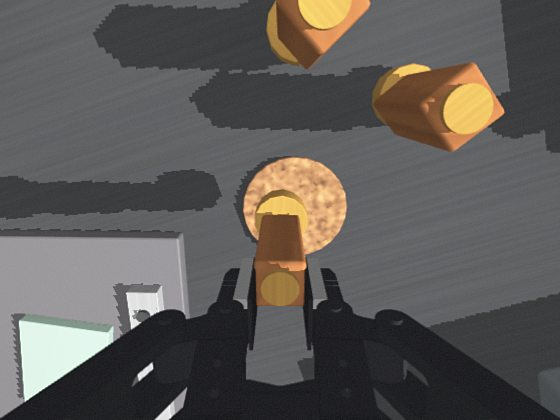

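The pusher is held and lifted, and the tool is now turned parallel to the jig (yaw -17.8°). The glass is skewed about -8.8° to the jig. I'll carry the pusher to the -x side of the glass.

drive_tool(
  commands="0 -0.35 -0.9 0 0;0 -0.35 -0.9 0 0;0 -0.35 -0.9 0 0;0 -0.35 -0.9 0 0;0 -0.35 -0.9 0 0;0 -0.35 -0.9 0 0;0 -0.35 -0.9 0 0;0 0 -0.05 0 0",
)

```text
time: 6.3
tool_pos: [0.5043, 0.0438, 0.0866]
tool_rot: [0.0, 0.157, 0.988, -0.0]
contact_force: [-0.2, 0.2, -2.2]
gripper_width: 0.241
```

```bash
python3 - <<'E'
from h import *
s=manip.state();print(s['tool_pos'],s['contact_force'])
p,im=snap('wrist','w4')
import json
json.dump({k:np.array(v).tolist() for k,v in p.items()},open('w4.json','w'))
cv2.imwrite('pics/w4b.png',cv2.resize(im,None,fx=1.42,fy=1.42,interpolation=2))
pt,it=snap('top','t3')
E
```

```text
[0.5042513  0.04377612 0.08655244] [-0.22641345  0.22931378 -2.22316987]
```

View pics/w4b.png

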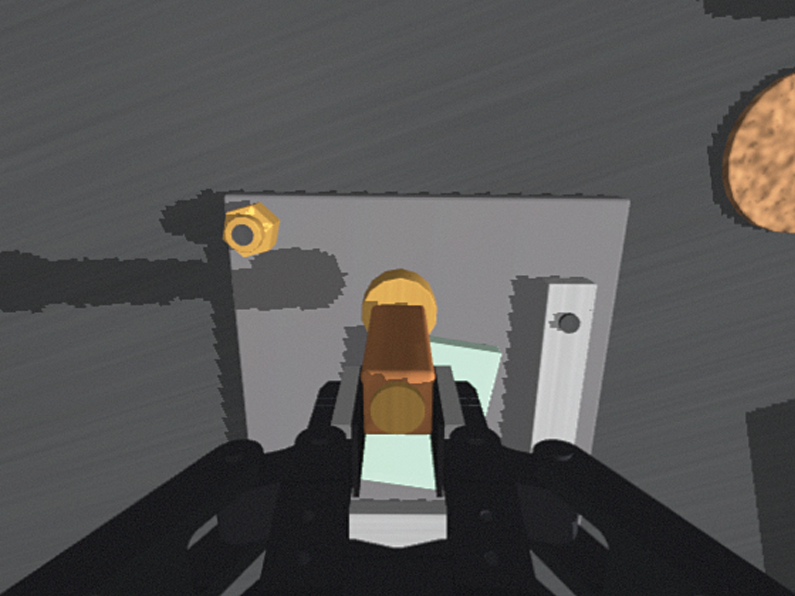

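The view shows the foot at (400,305) and the glass behind it: the -x edge at (432,338)-(501,352) and the +x edge at (362,480)-(435,490). The x fence is at row ~514, and the inner edge of the y fence runs (548,285)-(530,450). Converting these to the jig frame.

```bash
cat >> h.py <<'E'
YAW=-.311
def jf(X,c): # to jig corner frame, mm
    d=(np.atleast_2d(X)[:,:2]-np.array(c)[:2])*1e3; a=YAW
    return np.round(np.c_[d@[np.cos(a),np.sin(a)],d@[-np.sin(a),np.cos(a)]],1)
E
python3 - <<'E'
from h import *
import json
p=json.load(open('w4.json'));q=lambda a:(np.array(a,float)+.5)/1.42-.5
t=[.5043,.0438]
P=lambda n,uv,z:print(n,jf(onplane(p,q(uv),z),t).tolist())
P('slab -x edge',[(225,195),(630,199)],.015)
P('slab +y edge',[(630,199),(606,400)],.015)
P('slab -y edge',[(225,195),(245,425)],.015)
P('yfence inner top',[(548,285),(530,450)],.027)
P('xfence inner top',[(350,514),(446,514)],.027)
P('xfence inner base',[(360,500),(440,500)],.015)
P('glass -x edge top',[(434,341),(500,355)],.025)
P('glass +x edge top',[(362,480),(435,490)],.025)
P('glass +y edge top',[(500,355),(485,420)],.025)
P('foot top c,l,r,top',[(400,306),(364,306),(437,306),(400,269)],.0653)
P('button',[(397,409)],.0493+.081)
P('nut',[(242,235)],.037)
e=onplane(p,q([(225,195),(630,199)]),.015);d=e[1]-e[0];print(np.arctan2(-d[0],d[1]))
e=onplane(p,q([(548,285),(530,450)]),.027);d=e[1]-e[0];print(np.arctan2(d[1],d[0]))
E
```

```text
slab -x edge [[-53.4, -85.3], [-50.7, 112.6]]
slab +y edge [[-50.7, 112.6], [60.3, 115.0]]
slab -y edge [[-53.4, -85.3], [75.5, -88.6]]
yfence inner top [[-10.5, 72.7], [84.3, 71.4]]
xfence inner top [[127.2, -29.4], [127.4, 26.2]]
xfence inner base [[127.7, -24.5], [127.9, 23.7]]
glass -x edge top [[19.9, 17.4], [27.9, 51.8]]
glass +x edge top [[105.3, -22.0], [112.4, 19.7]]
glass +y edge top [[27.9, 51.8], [66.6, 46.0]]
foot top c,l,r,top [[-13.1, -0.3], [-13.2, -15.2], [-13.1, 15.1], [-29.0, -0.2]]
button [[-3.6, -1.5]]
nut [[-37.8, -71.9]]
-0.3250531980543009
-0.32475655640343615
```

Relative to the TCP in jig axes, the corner is at (127.5,72.5) mm and the slab edge agrees with that. The glass centre is at (67,10) with a skew of -0.16. The foot centre is at about (-12,0), so the gap is about 17 mm. I'll lower and approach slowly.

drive_tool(
  commands="0 0 0 0.35 0;0 0 0 0.35 0;0 0 0 0.34 0;0 -0.2 0 0 0;0 -0.15 0 0 0;0 -0.05 0 0 0;0 -0.05 0 0 0;0 0 0 0 0",
)

```text
time: 7.4
tool_pos: [0.5171, 0.0409, 0.0553]
tool_rot: [0.0, 0.156, 0.988, -0.0]
contact_force: [-1.2, -0.5, -2.0]
gripper_width: 0.24
```

drive_tool(
  commands="0 -0.05 0 0 0;0 -0.05 0 0 0;0 -0.05 0 0 0;0 -0.05 0 0 0;0 -0.05 0 0 0;0 -0.05 0 0 0;0 -0.05 0 0 0;0 -0.05 0 0 0",
)

```text
time: 8.4
tool_pos: [0.5285, 0.0372, 0.0552]
tool_rot: [0.0, 0.156, 0.988, 0.0]
contact_force: [-1.3, -0.2, -1.8]
gripper_width: 0.243
```

drive_tool(
  commands="0 -0.025 0 0 0;0 -0.025 0 0 0;0 -0.025 0 0 0;0 -0.025 0 0 0;0 -0.025 0 0 0;0 -0.02 0 0 0;0 -0.02 0 0 0;0 -0.02 0 0 0",
)

```text
time: 9.4
tool_pos: [0.5319, 0.0359, 0.0547]
tool_rot: [-0.002, 0.156, 0.988, 0.0]
contact_force: [-6.5, 1.2, 1.5]
gripper_width: 0.238
```

```bash
cat > look.py <<'E'
from h import *
import sys
n=sys.argv[1]
s=manip.state();p,im=snap('wrist',n);print(s['tool_pos'],s['contact_force'],s['time'])
np.save(n+'.npy',[p,s],allow_pickle=True)
if len(sys.argv)<3: cv2.imwrite('pics/'+n+'b.png',cv2.resize(im[170:410,140:460],None,fx=2.5,fy=2.5,interpolation=2))
E
python3 look.py w5
```

```text
[0.53192242 0.03594026 0.05473235] [-6.48027548  1.17992268  1.54339425] 9.4
```

View pics/w5b.png

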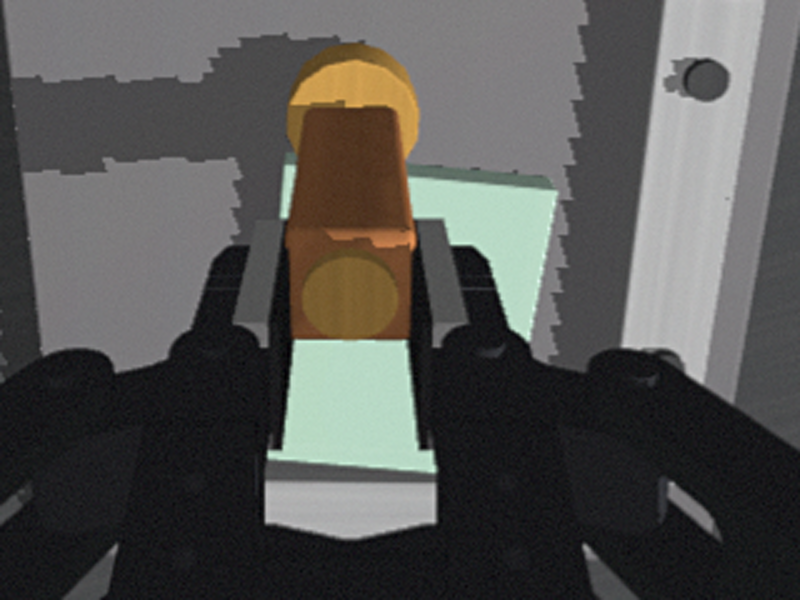

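The picture shows the glass's far +y corner at the x fence, with its near edge still skewed a few degrees. Force is 6.5 N, with an upward part that hints the foot is scraping the slab. I'll raise it 1.5 mm and read the force.

drive_tool(
  commands="0 0 0 -0.03 0;0 0 0 -0.03 0;0 0 0 0 0;0 0 0 0 0;0 0 0 0 0;0 0 0 0 0;0 0 0 0 0;0 0 0 0 0",
)

```text
time: 10.45
tool_pos: [0.5326, 0.0354, 0.0563]
tool_rot: [-0.001, 0.155, 0.988, -0.0]
contact_force: [-5.2, 0.0, -1.8]
gripper_width: 0.239
```

drive_tool(
  commands="0 -0.015 0 0 0;0 -0.015 0 0 0;0 -0.015 0 0 0;0 -0.015 0 0 0;0 0 0 0 0;0 0 0 0 0;0 0 0 0 0;0 0 0 0 0",
)

```text
time: 11.45
tool_pos: [0.5333, 0.0349, 0.056]
tool_rot: [-0.003, 0.155, 0.988, -0.0]
contact_force: [-7.3, -0.4, -1.6]
gripper_width: 0.237
```

```bash
cat > edges.py <<'E'
from h import *
import sys
n=sys.argv[1];C=sys.argv[2:]  
p,s=np.load(n+'.npy',allow_pickle=True);im=cv2.imread('pics/'+n+'.png').astype(int)
b,g,r=im[:,:,0],im[:,:,1],im[:,:,2]
m=((g-r>10)&(g>165)).astype(np.uint8);m=cv2.morphologyEx(m,cv2.MORPH_OPEN,np.ones((3,3)))
N,l,st,_=cv2.connectedComponentsWithStats(m)
t=s['tool_pos']
for i in range(1,N):
    if st[i,4]<80: continue
    x,y,w,h,A=st[i];print('comp',x,y,w,h,A)
    def fit(pts,nm):
        if len(pts)<8:return
        X=jf(onplane(p,pts,.025),t);a=np.abs(X[-1]-X[0]);k=0 if a[0]>a[1] else 1
        f=np.polyfit(X[:,k],X[:,1-k],1);e=X[:,1-k]-np.polyval(f,X[:,k]);ok=abs(e)<1
        f=np.polyfit(X[ok,k],X[ok,1-k],1);mid=X[ok,k].mean()
        print(nm,'slope %.3f at %s=%.1f : %.1f  range %s n%d'%(f[0],'xy'[k],mid,np.polyval(f,mid),X[[0,-1],k],ok.sum()))
    cols=range(x+3,x+w-3);rows=range(y+3,y+h-3);L=l==i
    fit([(c,np.where(L[:,c])[0][0]-.5) for c in cols],'near(-x)')
    fit([(c,np.where(L[:,c])[0][-1]+.5) for c in cols],'far(+x)')
    fit([(np.where(L[q])[0][-1]+.5,q) for q in rows],'right(+y)')
    fit([(np.where(L[q])[0][0]-.5,q) for q in rows],'left')
E
sed -i 's/^YAW=.*/YAW=-.318/' h.py
python3 look.py w6 x; python3 edges.py w5; echo; python3 edges.py w6
```

```text
[0.53330828 0.03494688 0.05595583] [-7.34452012 -0.43460568 -1.56167995] 11.45
comp 304 241 59 64 1838
near(-x) slope 0.098 at y=32.3 : 8.0  range [15.9 48.9] n53
far(+x) slope 0.971 at y=24.7 : 23.2  range [16.2 50. ] n7
right(+y) slope -0.094 at x=30.9 : 49.2  range [ 8.6 49.9] n52
left slope 0.799 at x=26.7 : 27.7  range [ 8.8 49.9] n14
comp 247 306 67 53 2562

comp 249 236 9 21 141
right(+y) slope -0.153 at x=10.9 : -16.5  range [ 6.  15.8] n15
left slope -0.048 at x=10.9 : -20.7  range [ 6.1 15.8] n15
comp 303 239 56 64 1787
near(-x) slope 0.062 at y=30.8 : 6.7  range [15.3 46.4] n50
far(+x) slope 1.029 at y=26.6 : 25.4  range [15.6 47.7] n8
right(+y) slope -0.065 at x=28.4 : 47.7  range [ 7.7 49.1] n57
left slope 0.798 at x=23.8 : 25.2  range [ 7.9 49.2] n15
comp 253 306 60 50 2442
near(-x) slope 0.000 at y=-6.7 : 54.5  range [-17.3  19.8] n6
far(+x) slope 0.063 at y=1.1 : 94.4  range [-17.8  19.9] n54
right(+y) slope 0.118 at x=72.9 : 16.0  range [57.1 92.3] n40
left slope -0.110 at x=74.7 : -18.4  range [57.3 92.6] n44Traceback (most recent call last):
  File "edges.py", line 19, in <module>
    fit([(c,np.where(L[:,c])[0][0]-.5) for c in cols],'near(-x)')
    ~~~^^^^^^^^^^^^^^^^^^^^^^^^^^^^^^^^^^^^^^^^^^^^^^^^^^^^^^^^^^
  File "edges.py", line 16, in fit
    f=np.polyfit(X[ok,k],X[ok,1-k],1);mid=X[ok,k].mean()
    raise TypeError("expected non-empty vector for x")
TypeError: expected non-empty vector for x
```

Image edges show the skew falling from 0.096 to 0.063, so the glass is rotating flush as it is pushed. Continuing gently.

drive_tool(
  commands="0 -0.015 0 0 0;0 -0.015 0 0 0;0 -0.01 0 0 0;0 -0.01 0 0 0;0 0 0 0 0;0 0 0 0 0;0 0 0 0 0;0 0 0 0 0",
)

```text
time: 12.5
tool_pos: [0.5346, 0.0346, 0.056]
tool_rot: [-0.003, 0.155, 0.988, -0.0]
contact_force: [-7.7, 1.0, -1.0]
gripper_width: 0.236
```

```bash
sed -i 's/ok=abs(e)<1$/ok=abs(e)<1\n        if ok.sum()<25: return/' edges.py; python3 look.py w7 x;  python3 edges.py w7
```

```text
[0.53459782 0.03458238 0.05599797] [-7.72823897  0.99235278 -1.04914409] 12.5
comp 249 234 9 23 164
comp 303 237 56 66 1859
near(-x) slope 0.060 at y=30.8 : 5.4  range [15.2 46.4] n50
right(+y) slope -0.063 at x=27.7 : 47.4  range [ 6.4 49.1] n59
comp 253 306 60 49 2361
far(+x) slope 0.066 at y=1.1 : 93.2  range [-17.8  19.9] n54
right(+y) slope 0.118 at x=73.2 : 16.0  range [57.1 91.4] n41
left slope -0.109 at x=74.3 : -18.3  range [57.3 91.7] n43
```

```bash
python3 - <<'E'
import cv2,numpy as np
for n in ['w4','w5','w6','w7']:
    im=cv2.imread(f'pics/{n}.png');h=cv2.cvtColor(im,cv2.COLOR_BGR2HSV)[:,:]
    m=((h[:,:,0]>17)&(h[:,:,0]<28)&(h[:,:,1]>120)&(h[:,:,2]>70)).astype(np.uint8);m[:,:240]=0;m[:,320:]=0
    N,l,st,c=cv2.connectedComponentsWithStats(m);print(n,[(st[i].tolist(),c[i].round(1).tolist()) for i in range(1,N) if st[i,4]>60])
    g=cv2.cvtColor(im,6).astype(int); col=g[330:415,270:300].mean(1); print('fence rows',[ (330+i,int(col[i])) for i in range(20,85,3)])
E
```

```text
w4 [([255, 190, 52, 44, 1159], [281.4, 206.9]), ([261, 269, 38, 37, 1095], [279.6, 287.0])]
fence rows [(350, 136), (353, 87), (356, 90), (359, 93), (362, 162), (365, 194), (368, 194), (371, 193), (374, 190), (377, 194), (380, 190), (383, 158), (386, 27), (389, 25), (392, 24), (395, 25), (398, 25), (401, 25), (404, 25), (407, 25), (410, 26), (413, 25)]
w5 [([255, 187, 52, 46, 1199], [281.1, 204.8]), ([261, 269, 38, 37, 1071], [279.5, 287.5])]
fence rows [(350, 205), (353, 204), (356, 161), (359, 81), (362, 95), (365, 172), (368, 178), (371, 174), (374, 174), (377, 173), (380, 176), (383, 139), (386, 24), (389, 21), (392, 20), (395, 21), (398, 21), (401, 21), (404, 21), (407, 22), (410, 22), (413, 22)]
w6 [([255, 187, 52, 45, 1193], [280.9, 204.9]), ([261, 269, 38, 37, 1069], [279.6, 287.4])]
fence rows [(350, 204), (353, 208), (356, 83), (359, 103), (362, 172), (365, 178), (368, 174), (371, 173), (374, 173), (377, 175), (380, 171), (383, 141), (386, 24), (389, 22), (392, 19), (395, 21), (398, 21), (401, 22), (404, 22), (407, 22), (410, 21), (413, 20)]
w7 [([254, 186, 53, 44, 1210], [280.5, 203.3]), ([261, 270, 38, 36, 1064], [279.7, 287.3])]
fence rows [(350, 203), (353, 161), (356, 80), (359, 167), (362, 175), (365, 175), (368, 174), (371, 169), (374, 173), (377, 172), (380, 172), (383, 142), (386, 22), (389, 22), (392, 20), (395, 21), (398, 21), (401, 20), (404, 20), (407, 22), (410, 21), (413, 21)]
```

The glass is wedged. The line from the foot to the fence corner lies inside both friction cones (tan ≈ 0.48), so pushing straight just tilts the pusher. I'll drag towards -y while keeping the light x push, so that friction at the foot helps the turn.

drive_tool(
  commands="0 0 -0.02 0 0;0 0 -0.02 0 0;0 0 -0.02 0 0;0 -0.005 -0.02 0 0;0 -0.005 -0.02 0 0;0 -0.005 -0.02 0 0;0 -0.005 -0.02 0 0;0 -0.005 -0.02 0 0",
)

```text
time: 13.55
tool_pos: [0.5347, 0.0295, 0.0561]
tool_rot: [-0.002, 0.155, 0.988, -0.0]
contact_force: [-4.9, -1.2, -2.2]
gripper_width: 0.238
```

```bash
python3 look.py w8 x;  python3 edges.py w8
```

```text
[0.53467873 0.02951762 0.05613339] [-4.92127537 -1.20721754 -2.2371704 ] 13.55
comp 250 236 7 21 132
comp 303 237 57 69 2089
near(-x) slope 0.024 at y=31.1 : 4.4  range [15.3 46.9] n51
right(+y) slope -0.013 at x=28.6 : 48.6  range [ 6.5 51.7] n63
comp 253 306 60 48 2351
far(+x) slope 0.021 at y=1.1 : 93.4  range [-17.8  19.9] n54
right(+y) slope 0.117 at x=73.5 : 16.0  range [57.3 90.9] n41
left slope -0.110 at x=74.1 : -18.2  range [57.5 91.2] n42
```

That worked: the skew fell to about 0.02 with the force down to 5 N. Once more.

drive_tool(
  commands="0 -0.005 -0.02 0 0;0 -0.005 -0.02 0 0;0 -0.005 -0.02 0 0;0 -0.005 -0.02 0 0;0 -0.005 -0.02 0 0;0 0 0 0 0;0 0 0 0 0;0 0 0 0 0",
)

```text
time: 14.6
tool_pos: [0.5344, 0.0279, 0.0561]
tool_rot: [-0.002, 0.156, 0.988, 0.001]
contact_force: [-5.6, 3.2, -2.1]
gripper_width: 0.243
```

```bash
python3 look.py w9 x;  python3 edges.py w9
```

```text
[0.53444623 0.02786436 0.05609994] [-5.5744067   3.20373119 -2.07596789] 14.6
comp 251 236 7 21 115
comp 303 236 57 73 2254
near(-x) slope -0.004 at y=31.1 : 3.5  range [15.3 46.9] n51
right(+y) slope 0.001 at x=29.4 : 49.5  range [ 5.8 54. ] n67
comp 253 306 55 47 2319
near(-x) slope 0.040 at y=-6.8 : 54.7  range [-17.3  15.8] n26
far(+x) slope -0.003 at y=-0.7 : 93.1  range [-17.7  16.4] n49
right(+y) slope 0.117 at x=73.5 : 16.1  range [57.3 90. ] n41
left slope -0.110 at x=73.6 : -18.1  range [57.4 90.2] n41
```

The glass is now square to the x fence: slopes ≈ 0, and the width reads 89.6 mm against 90 mm expected. Now I go round to the -y edge; about 29 mm remains to the y fence.

drive_tool(
  commands="0 0.07 0 0 0;0 0.2 0 0 0;0 0 -0.4 0 0;0 0 -0.4 0 0;0 0 -0.4 0 0;0 0 -0.4 0 0;0 -0.5 0 0 0;0 -0.5 0 0 0",
)

```text
time: 15.65
tool_pos: [0.5432, -0.0263, 0.0573]
tool_rot: [0.001, 0.156, 0.988, 0.0]
contact_force: [0.1, 0.0, -1.6]
gripper_width: 0.238
```

drive_tool(
  commands="0 -0.5 0 0 0;0 -0.5 0 0 0;0 -0.1 0 0 0;0 0 0 0 0;0 0 0 0 0;0 0 0 0 0;0 0 0 0 0;0 0 0 0 0",
)

```text
time: 16.65
tool_pos: [0.5732, -0.0359, 0.0571]
tool_rot: [0.0, 0.156, 0.988, -0.0]
contact_force: [0.2, -0.9, -2.8]
gripper_width: 0.238
```

```bash
python3 look.py w10;  python3 edges.py w10
```

```text
[ 0.57322664 -0.0358989   0.05709149] [ 0.24267893 -0.87504552 -2.75213964] 16.65
comp 326 145 124 136 15118
near(-x) slope -0.005 at y=66.7 : -53.3  range [28.5 95.2] n99
right(+y) slope 0.003 at x=-10.8 : 98.0  range [-51.4  33.2] n130
left slope 0.007 at x=-20.8 : 28.5  range [-51.1  33.6] n97
```

View pics/w10b.png

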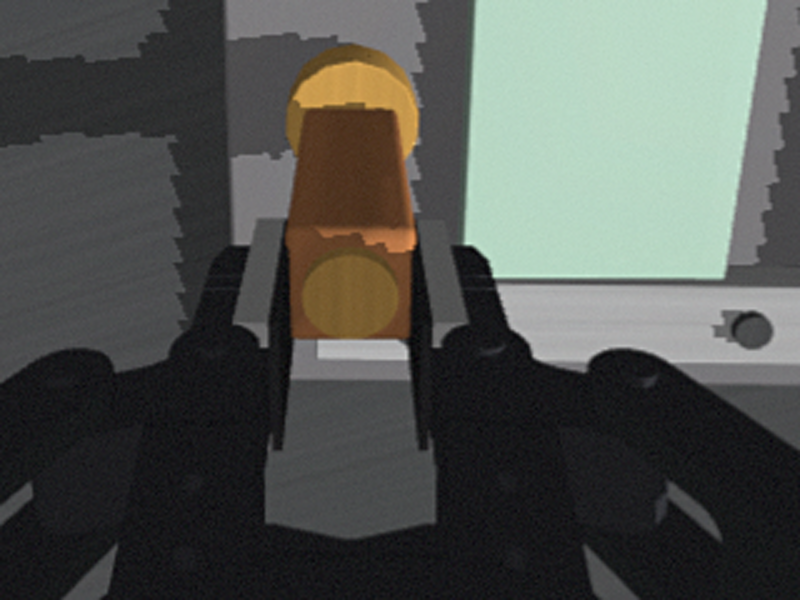

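The view shows the glass flush against the x fence (row ~275, even gap), with the foot on the -y side at (352,105). The gap to the glass is 12.5 mm, and the push line is 4 mm off the glass centre. Pushing +y.

drive_tool(
  commands="0 0 0.15 0 0;0 0 0.15 0 0;0 0 0.05 0 0;0 0 0.05 0 0;0 0 0.05 0 0;0 -0.005 0.05 0 0;0 -0.005 0.05 0 0;0 -0.005 0.05 0 0",
)

```text
time: 17.7
tool_pos: [0.5791, -0.019, 0.057]
tool_rot: [-0.0, 0.156, 0.988, -0.0]
contact_force: [-1.0, -1.3, -2.3]
gripper_width: 0.239
```

drive_tool(
  commands="0 -0.005 0.06 0 0;0 -0.005 0.06 0 0;0 -0.005 0.06 0 0;0 -0.005 0.06 0 0;0 -0.005 0.06 0 0;0 -0.005 0.06 0 0;0 -0.005 0.06 0 0;0 -0.005 0.06 0 0",
)

```text
time: 18.7
tool_pos: [0.5849, -0.0055, 0.057]
tool_rot: [-0.0, 0.156, 0.988, -0.0]
contact_force: [-2.0, -1.0, -1.2]
gripper_width: 0.24
```

```bash
python3 look.py w11 x;  python3 edges.py w11
```

```text
[ 0.58486358 -0.00547585  0.05702385] [-2.03473241 -1.04062173 -1.23524628] 18.7
comp 306 143 123 137 14710
near(-x) slope 0.008 at y=49.5 : -54.1  range [15.7 82.9] n116
right(+y) slope -0.012 at x=-11.7 : 84.5  range [-52.5  32.5] n131
left slope -0.023 at x=-27.0 : 15.6  range [-52.2  32.8] n25
```

About 10 mm remain; skew is about 0.01. Continuing, slower towards the end.

drive_tool(
  commands="0 -0.005 0.04 0 0;0 -0.005 0.04 0 0;0 -0.005 0.04 0 0;0 -0.005 0.04 0 0;0 -0.005 0.03 0 0;0 -0.005 0.03 0 0;0 -0.005 0.02 0 0;0 0 0.02 0 0",
)

```text
time: 19.75
tool_pos: [0.5882, 0.0016, 0.057]
tool_rot: [0.0, 0.156, 0.988, 0.0]
contact_force: [-1.2, -1.2, -2.3]
gripper_width: 0.242
```

drive_tool(
  commands="0 0 0.015 0 0;0 0 0.015 0 0;0 0 0.015 0 0;0 0 0.01 0 0;0 0 0.01 0 0;0 0 0.01 0 0;0 0 0 0 0;0 0 0 0 0",
)

```text
time: 20.75
tool_pos: [0.5887, 0.0029, 0.0571]
tool_rot: [-0.0, 0.155, 0.988, -0.001]
contact_force: [-2.2, -5.1, -0.5]
gripper_width: 0.241
```

```bash
python3 look.py w12 x;  python3 edges.py w12
```

```text
[0.58873439 0.00285731 0.05705433] [-2.15122729 -5.14387765 -0.46015138] 20.75
comp 305 141 123 138 14787
near(-x) slope 0.008 at y=48.8 : -55.1  range [15.2 82.2] n116
right(+y) slope -0.009 at x=-12.8 : 83.9  range [-53.7  31.7] n132
left slope -0.015 at x=-29.4 : 15.1  range [-53.4  32. ] n27
```

Now in contact with the y fence at 5 N. A small +x drag along the edge will take out the last skew.

drive_tool(
  commands="0 -0.015 0.005 0 0;0 -0.015 0.005 0 0;0 -0.015 0.005 0 0;0 -0.015 0.005 0 0;0 -0.015 0.005 0 0;0 -0.015 0 0 0;0 0 0 0 0;0 0 0 0 0",
)

```text
time: 21.8
tool_pos: [0.5901, 0.0026, 0.0565]
tool_rot: [-0.002, 0.155, 0.988, -0.001]
contact_force: [-5.6, -5.2, 0.1]
gripper_width: 0.238
```

```bash
python3 look.py w13 x;  python3 edges.py w13
```

```text
[0.59010455 0.00261957 0.05650477] [-5.59699838 -5.17444912  0.10851432] 21.8
comp 305 139 123 139 15005
near(-x) slope 0.006 at y=48.5 : -56.5  range [15.  81.7] n116
right(+y) slope -0.010 at x=-14.1 : 83.7  range [-55.1  30.4] n133
left slope -0.016 at x=-30.3 : 14.9  range [-54.7  30.8] n31
```

drive_tool(
  commands="0 0.02 -0.05 0 0;0 0.02 -0.1 0 0;0 0 -0.3 0 0;0 0 -0.4 0 0;0 0 -0.3 -0.4 0;0 0 0 -0.5 0;0 0 0 0 0;0 0 0 0 0",
)

```text
time: 22.85
tool_pos: [0.5802, -0.0287, 0.0844]
tool_rot: [0.0, 0.155, 0.988, 0.0]
contact_force: [0.3, 0.0, -1.8]
gripper_width: 0.242
```

```bash
python3 look.py w14 x;  python3 edges.py w14; python3 -c "
import cv2;im=cv2.imread('pics/w14.png')[100:320,280:560];cv2.imwrite('pics/c14.png',cv2.resize(im,None,fx=2.7,fy=2.7,interpolation=2))"
```

```text
[ 0.58019887 -0.02872346  0.08443166] [ 0.29002256  0.02290816 -1.78312062] 22.85
comp 346 134 115 124 12343
right(+y) slope -0.009 at x=-14.3 : 116.9  range [-55.   29.5] n118
left slope -0.008 at x=-13.9 : 47.6  range [-54.7  29.9] n118
```

View pics/c14.png

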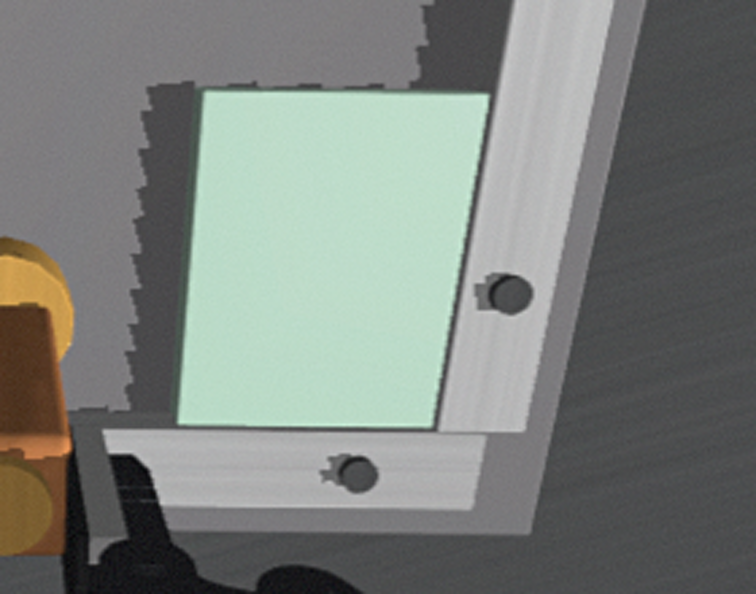

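The crop shows the glass flush in the corner with thin, even lines along both fences. I'll check the fence lines numerically.

```bash
python3 - <<'E'
from h import *
p,s=np.load('w14.npy',allow_pickle=True);q=lambda a:(np.array(a,float)+.5)/2.7-.5+[280,100]
t=s['tool_pos']
for n,uv,z in [('yf',[(513,0),(438,430)],.027),('xf',[(104,431),(487,434)],.027),('g+x',[(180,425),(433,428)],.025),('g+y',[(489,96),(435,426)],.025)]:
    X=jf(onplane(p,q(uv),z),t);d=X[1]-X[0];print(n,X.tolist(),'slope',min(d/d[::-1],key=abs))
print(jf([[.4963,.2585,0],[.490,.249,0]],t))
E
```

```text
yf [[-78.3, 118.0], [32.5, 117.4]] slope -0.005415162454873595
xf [[33.3, 27.0], [33.6, 130.8]] slope 0.002890173410404665
g+x [[32.4, 47.9], [32.9, 117.0]] slope 0.007235890014471781
g+y [[-56.1, 117.2], [32.3, 117.4]] slope 0.002262443438914059
[[-169.5  246.6]
 [-172.5  235.6]]
```

Fence and glass lines agree: parallel within 0.01 rad, with apparent gaps of about 0.5-0.7 mm on both sides, inside the measuring error and under 1.5 mm. Carrying the pusher back.

drive_tool(
  commands="0 0 0 -0.8 0;0 0.59 0.92 0 0;0 0.59 0.92 0 0;0 0.59 0.92 0 0;0 0.59 0.92 0 0;0 0.59 0.92 0 0;0 0.59 0.92 0 0;0 0.59 0.92 0 0",
)

```text
time: 23.9
tool_pos: [0.5205, 0.1942, 0.1073]
tool_rot: [-0.001, 0.155, 0.988, -0.0]
contact_force: [1.3, 0.4, -1.8]
gripper_width: 0.24
```

drive_tool(
  commands="0 0.5 0.8 0 0;0 0.4 0.6 0 0;0 0.3 0.4 0 0;0 0 0 0 0;0 0 0 0 0;0 0 0 0 0;0 0 0 0 0;0 0 0 0 0",
)

```text
time: 24.9
tool_pos: [0.5039, 0.2551, 0.108]
tool_rot: [-0.0, 0.156, 0.988, -0.0]
contact_force: [0.0, -0.1, -1.6]
gripper_width: 0.237
```

```bash
python3 look.py w15 x; python3 - <<'E'
from h import *
p,s=np.load('w15.npy',allow_pickle=True);t=s['tool_pos'];im=cv2.imread('pics/w15.png')
Rt=rot(s['tool_rot']);rc=np.array([.4963,.2585,.006])
print('rest in tool mm',(Rt.T@(rc-t)*1e3).round(1), 'tilt',Rt[:,2])
h=cv2.cvtColor(im,cv2.COLOR_BGR2HSV)
m=((h[:,:,0]<20)&(h[:,:,0]>7)&(h[:,:,1]>60)&(h[:,:,1]<150)&(h[:,:,2]>120)).astype(np.uint8)
N,l,st,c=cv2.connectedComponentsWithStats(m);i=1+np.argmax(st[1:,4]);print(st[i],c[i],'proj rest',proj(p,[rc]))
pts=np.argwhere(l==i)[:,::-1];X=onplane(p,pts,.006);(cx,cy),r=cv2.minEnclosingCircle((X[:,:2]*1e3).astype(np.float32));print('rest circle',cx,cy,r)
m=((h[:,:,0]>17)&(h[:,:,0]<28)&(h[:,:,1]>120)&(h[:,:,2]>70)).astype(np.uint8);m[:,:240]=0;m[:,320:]=0
N,l,st,c=cv2.connectedComponentsWithStats(m);print([(st[i].tolist(),c[i].round(1).tolist()) for i in range(1,N) if st[i,4]>60])
E
```

```text
[0.50389014 0.2551411  0.10800544] [ 0.03167188 -0.12156729 -1.55733039] 24.9
rest in tool mm [  8.3   0.9 102. ] tilt [-2.55905600e-05 -5.43752726e-05 -9.99999998e-01]
[ 234  142   98  101 5192] [283.12191834 178.96706471] proj rest [[282.39685004 188.7736491 ]]
rest circle 502.2875061035156 259.1278381347656 44.57661437988281
[([276, 0, 43, 18, 550], [297.0, 6.7]), ([253, 3, 32, 52, 484], [264.6, 33.7]), ([255, 188, 52, 45, 1170], [281.1, 205.5]), ([261, 269, 38, 37, 1101], [279.7, 286.9])]
```

The rest lies 8 mm along tool +x, so the handle will land about 4 mm from its centre with the foot well on the pad. Lowering.

drive_tool(
  commands="0 0 0 0.6 0;0 0 0 0.6 0;0 0 0 0.5 0;0 0 0 0.15 0;0 0 0 0.1 0;0 0 0 0.08 0;0 0 0 0.04 0;0 0 0 0 0",
)

```text
time: 25.95
tool_pos: [0.504, 0.2555, 0.0462]
tool_rot: [0.0, 0.156, 0.988, 0.0]
contact_force: [0.5, -0.5, -0.8]
gripper_width: 0.239
```

drive_tool(
  commands="0 0 0 0.02 0;0 0 0 0.02 0;0 0 0 0.02 0;0 0 0 0.02 0;0 0 0 0 0;0 0 0 0 0;0 0 0 0 0;0 0 0 0 0",
)

```text
time: 26.95
tool_pos: [0.5038, 0.2555, 0.0435]
tool_rot: [-0.0, 0.156, 0.988, -0.0]
contact_force: [0.1, 0.5, -1.6]
gripper_width: 0.237
```

drive_tool(
  commands="0 0 0 0.02 0;0 0 0 0.02 0;0 0 0 0.02 0;0 0 0 0 0;0 0 0 0 0;0 0 0 0 0;0 0 0 0 0;0 0 0 0 0",
)

```text
time: 27.95
tool_pos: [0.5043, 0.2555, 0.0433]
tool_rot: [0.0, 0.155, 0.988, -0.0]
contact_force: [-2.8, -0.8, 6.6]
gripper_width: 0.237
```

The pusher is on the rest, at the same TCP height as at pick-up. Easing the force off and opening.

drive_tool(
  commands="0 0 0 -0.03 0;0 0 0 0 0;30 0 0 0 0;45 0 0 0 0;60 0 0 0 0;60 0 0 0 0;60 0 0 0 0;60 0 0 0 0",
)

```text
time: 28.95
tool_pos: [0.5038, 0.2555, 0.0426]
tool_rot: [0.0, 0.156, 0.988, 0.0]
contact_force: [-0.8, 0.2, 0.3]
gripper_width: 0.705
```

drive_tool(
  commands="60 0 0 -0.2 0;60 0 0 -0.5 0;60 0 0 -0.8 0;60 0 0 -0.8 0;60 0 0 -0.8 0;60 0 0 -0.8 0;60 0 0 -0.8 0;60 0 0 0 0",
)

```text
time: 29.95
tool_pos: [0.5056, 0.2561, 0.1875]
tool_rot: [0.003, 0.156, 0.988, 0.002]
contact_force: [-0.0, 0.2, -0.7]
gripper_width: 0.702
```

```bash
python3 look.py w16 x; python3 - <<'E'
import cv2,numpy as np
from h import *
pt,it=snap('top','t9')
a=cv2.imread('pics/w16.png')[60:340,180:560];b=cv2.resize(it[165:300,140:330],None,fx=2.07,fy=2.07,interpolation=2)
cv2.imwrite('pics/fin.png',np.hstack([a,cv2.resize(b,(394,280))]))
p,s=np.load('w16.npy',allow_pickle=True)
print('proj handle button expected',proj(p,[[.500,.2565,.087]]),'rest',proj(p,[[.4963,.2585,.006]]))
E
```

```text
[0.50555413 0.25610857 0.1875068 ] [-0.04316303  0.1790074  -0.67154711] 29.95
proj handle button expected [[279.24416592 192.04762074]] rest [[279.78034424 167.5378009 ]]
```

View pics/fin.png

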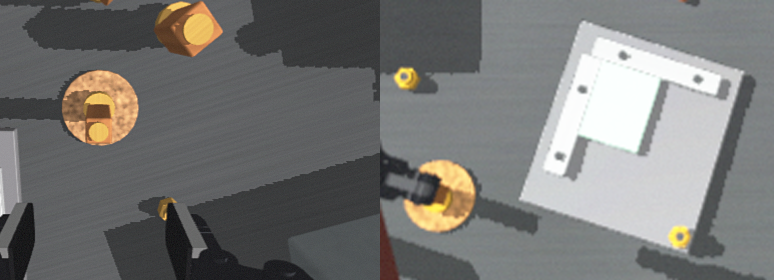

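The left half shows the pusher standing upright on the cork: its button is at (278,192) in the full image, against a predicted (279,192), and the gripper is clear. The right half shows the glass seated in the corner and both nuts in place. Handing in.

```bash
python3 -c "
from plant import manip
print(manip.state()['joint_vel'].round(4)); print(manip.job_done())"
```

```text
[ 0.001   0.019   0.0252 -0.0015  0.0017 -0.0026]
the job is handed in; nothing more can be done
None
```

I pushed the glass flush into the jig corner with the pusher, stood the pusher back on its rest and let go. I handed the job in at about 30 s of the 72 s; it reported no verdict.

**Pushing:** I pushed the glass +x first. It wedged on a skew against the x fence, so I freed it by dragging the foot sideways along its edge. I then pushed it +y against the other fence. The highest wrist force I read while pushing was about 8 N. Readings come only at the end of each one-second move, so brief peaks between them were not seen.

**Glass:** In the last close wrist view, its edges were parallel to both fences within 0.01 rad. The apparent gaps were 0.5–0.7 mm, about the measuring error and under the 1.5 mm limit.

**Pusher:** It stands on the cork. Its button is within about a pixel of where I predicted, which puts the handle about 4 mm from the rest's centre.

**Rest of the bench:** The gripper is clear. In the final views both nuts appear undisturbed. I did not recheck the stub, jar or gauge in a picture, but the arm never went near them.

**Disagreements:**
- The foot's offset read as 6–9.5 mm in different views, against the stated 6 mm.
- The jig's yaw read between -0.311 and -0.325 rad in different views.
- One reading of the rest's position was 6 mm off. Its circle fit came out too large (45 mm radius instead of 40), so I kept the earlier measurement.

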